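# Load the sprung tube carrier into the bench rotator and set its speed

### The arm

A 6-joint arm with a two-finger parallel gripper is mounted at the origin on the work surface. World frame = base frame: x ahead of the robot, y to its left, z up, the work surface at z = 0. Lengths are in m, angles in degrees, forces in N, time in s.
With the tool pointing down it reaches from about 0.35 to 0.875 m from the base axis. Payload 4.2 kg.
Tool frame: the origin (TCP) lies midway between the tips of the shut fingers; the grasp point (between the pads) lies 19 mm behind it; z points along the fingers, y is the line along which they close (so a half turn about z gives the same grasp; the last joint's range is limited). The gripper opens to 87 mm and grips with 3 to 60 N. Pads are 19 mm wide; open, the fingers measure 117 mm over their backs; the gripper's body (75 mm by 190 mm) begins 51 mm behind the grasp point.
Start: joints at [87.754, 22.042, 0.453, 0, -68.411, -14.817], TCP at [0.183, 0.597, 0.223] pointing down, gripper open.
Joint ranges: [-179.83, 179.83], [-69.29, 118.12], [-61.27, 80.66], [-181.25, 117.63], [-171.15, -9.14], [-177.46, 177.46]. Speed limits (degrees/s): [159.86, 159.86, 180, 180, 180, 180].

### API

Orientations are given as a 3x3 rotation matrix whose columns are the frame's x, y, z axes.
In Python, from station import r, cams gives the robot as it stands.
- The arm moves only by the tool play_rows, never from a script. Its argument "commands" is text: rows parted by semicolons, each of 6 numbers parted by spaces: the shift along the world's x, y, z normalised to -1 to 1, where 1 is 30 mm, then the turn, a rotation vector about the world's x, y, z normalised to -1 to 1, where 1 is 0.15 rad. A call has 1 to 20 rows; each row shifts and turns the commanded pose from where the row before left it; what a row does not reach is not made up. A row lasts 1/10 s, in which the tool goes at most 50 mm and 8.59 degrees, less where a joint would pass 70% of its speed; a pose out of reach is approached as far as the arm can. A call with a number of a shift or a turn outside -1 to 1 is refused whole. A call with a gripper value outside its range is refused whole. "grip" is the finger opening in mm, from 0 to 87, set as the call begins (left out, the last holds). The fingers move at their own pace and stop on an object; the grip force is fixed at half the most. Time passes only in rows, so rows that do not move let the fingers close. It gives the time, the measured TCP pose, the force, the opening and the grip force at its end, in the units of the state.
- r.sense(): the state, without advancing time (a new reading comes with each control period).
- cams.capture(name): name is "scene" or "top" or "wrist"; returns (picture, depth): 400x640x3 uint8, blue, green, red; 400x640 float32, m along the optical axis (not along the pixel's ray), 0 where there is no reading.
- cams.camera_info(name): a dict with "mtx" (3x3 intrinsics, pixels), "R" (3x3) and "t" (3): a world point X has camera coordinates R X + t. Camera axes: x right, y down, z forward; pixel columns grow to the right and rows downward; lengths in m; the calibration is good to about 2 mm. A picture is of the moment at which its call begins: read the wrist's pose just before it. camera_info takes no time and is no camera call; for the wrist camera it gives the pose at the moment of the call.
- r.finish_job(): hands the job in; it is judged then, once.
The state is a dict: "time_s": time; "joints": joint angles; "joint_velocities": joint speeds; "effort": joint torques, N m; "tcp_pos": TCP position; "ee_rot": TCP orientation; "wrist_force": force on the tool from outside, world axes, zero at the start; "moment": the same for the moment, N m; "gripper_width": opening from 0.0 (shut) to 1.0 (fully open); "gripper_force": force on a finger pad.
Only numpy, scipy, OpenCV 4.12 (cv2) and the standard library are available. Lean on these libraries where they do the work, as an engineer would, in place of code of your own. Each camera call takes 0.05 s, during which the arm holds its last target. There are 200 camera calls.

### The job

The bed of the bench rotator is occupied: lift the white sample pot off it and stand it upright on a free spot of the bench, without tipping it over. Then squeeze the two upright finger tabs of the sprung tube carrier together, lower it upright between the two slotted cheeks of the bench rotator with its blue end at the blue cheek, and let it spring out so that both steel tongues are fully home in their slots, and only after that turn the blue speed knob until its white pointer is on the green mark. Do not brush the two grey knobs beside it, and leave the glassware, bottle, slide box and spatula where they are.

Things in the scene. Friction and masses are not known exactly. Their poses are not given: they have to be found in the camera images.
- pot_mid (a point): Closed sample pot of hard white plastic with a blue lid, standing on the rotator's deck between the cheeks, 54 mm across (smooth round sides), 70 mm tall, about 0.15 kg. This point: its centre, 35 mm above its foot; z is its own axis. It may be set down on any free spot of the bench: no fixed thing except the rotator stands within 0.70 m of the robot's base axis in front of it.
- carrier_mid (a point): Sprung tube carrier: loose bar lying flat, 0.2 to 0.35 kg, 152 mm long relaxed, 44 mm wide, 34 mm high without its tabs; a blue half slides into a white half against a spring. This point: on the white half, mid-length of the relaxed bar, 22 mm above the underside. y runs along the bar to the blue end, z up. Squeezing its two upright tabs together from above shortens it by 26 mm to 126 mm (hard stop).
- white_tab (a point): Outer face of the white finger tab, centre of its grip area, 59 mm above the bar's underside, 33 mm from carrier_mid toward the plain end. Tab: 24 mm wide (x), 6 mm thick, flat, facing along y. Both tabs end 76 mm above the bar's underside; the bar's top between and beside them is at most 39 mm above its underside. Axes as the carrier.
- blue_tab (a point): The same point on the blue tab, outer face on the blue-end side, moves with the blue half. 66 mm over both tabs when relaxed, 40 mm fully squeezed, 62 mm when seated in the rotator. Axes as the carrier.
- plunger (a joint): how far the carrier's blue half is pushed in, m: 0 relaxed, 0.026 hard stop, about 0.004 when seated in the rotator. Spring force is 3.5 N relaxed, rising 250 N/m to 10 N fully squeezed.
- blue_tip (a point): Middle of the end face of the steel tongue on the blue sprung half. Each tongue is 18 mm wide, 8 mm high, its centre 22 mm above the bar's underside, and sticks out 8 mm from the shoulder of its half. Moves along the bar with the blue half. Axes as the carrier.
- plain_tip (a point): Middle of the end face of the steel tongue on the white half, 76 mm from carrier_mid. Axes as the carrier.
- blue_slot (a point): Centre of the slot in the rotator's blue cheek, on its inner face, 75 mm above the work surface. Slot 24 mm wide (x), 18 mm high, 10 mm deep. Axes are the rotator's: y from plain to blue cheek, z up, -x toward the knobs. Cheek 60 mm wide (x), top 20 mm above this point; blue motor housing behind it to 23 mm above; rotator deck 35 mm below. Seated, the tongues rest on the slots' lower edges, 5 mm below centre.
- plain_slot (a point): Centre of the same kind of slot in the bare aluminium cheek, on its inner face, cut through the 10 mm cheek. The inner faces of the cheeks are 132 mm apart. The rotator's base is 212 mm long (y, centred between the cheeks) and reaches from 145 mm on the -x side to 45 mm on the +x side of the slots' line. Axes as blue_slot.
- speed (a joint): blue speed knob, rad: 0 with its white pointer toward the rotator's +x (toward the cheeks); grows clockwise seen from above. The green mark is at 1.5. Travel 0 to 2.4; it stays where it is left (about 0.03 N m of friction).
- speed_grip (a point): On the axis of the blue speed knob, half-way up its grip bar; x along the bar toward the white pointer, z up; turns with the knob. Bar 36 mm long, 10 mm wide, 24 mm high, on a 38 mm disc; disc top 12 mm below this point, rotator deck 27 mm below. Three knobs stand in a row along the rotator's y, 64 mm apart, 105 mm on the -x side of the slots; which place is the blue one's varies.
- grey_a_grip (a point): the same point on the first grey knob (same shape and height as the blue one); must not be touched.
- grey_b_grip (a point): the same point on the second grey knob; must not be touched.
- grey_a: the first grey knob, origin at the centre of its underside, 23 mm below grey_a_grip
- grey_b: the second grey knob, origin at the centre of its underside, 23 mm below grey_b_grip
- dropper: small amber dropper bottle with black cap, 42 mm across, 90 mm tall, origin under its foot
- jar_low: low open glass jar, 72 mm across, 55 mm tall, origin under its foot
- slide_box: yellow and orange slide box, 62 x 87 mm, 36 mm high, origin under its centre, y along its length
- bowl: steel bowl, 120 mm across, 55 mm tall, origin under its foot
- jar_tall: tall open green-tinted glass jar, 80 mm across, 120 mm tall, origin under its foot
- spatula: spatula with a wooden handle lying flat, 180 mm long along its x, blade 65 mm wide, under 30 mm high, origin at its middle
There are look-alikes about, which are no part of the job. What is shaped like the part that bears carrier_mid but purple is not meant.

How it is judged:
By the outcome, as a careful person would: the job done as asked, in the order asked, and still so for the second after the job is handed in, with the robot touching nothing.
It also fails if it takes over 72 s, if anything falls off the work surface, if the arm or the gripper's body presses on something with over 40 N, if the wrist force passes 120 N, or if a joint passes its speed limit or range.

## Working session

There is one attempt and no reset: what is moved stays moved. The work goes in short steps, Python scripts to look and compute and a tool call to move; the robot and the scene stay as the last step left them, time stands still between calls to the robot, and variables do not carry over. Pictures are saved under pics/ and viewed, at most 10 in all, crops included, and the job is handed in when it is done.

Besides the shell and the picture viewer there is one more tool, called after "Request:" as name(argument=value, ...), one argument or row to a line, values as JSON. play_rows: Moves the arm, as the interface text tells. Scaled input: -1 to 1 covers 30 mm each way for a shift and 0.15 rad each way for a turn. Its arguments: {"type":"object","properties":{"commands":{"type":"string"},"grip":{"type":"number"}},"required":["commands"]}

```bash
ls; mkdir -p pics
cat > h.py <<'E'
import numpy as np,cv2
from station import r,cams
def cap(n,fn=None):
    i=cams.camera_info(n); p,d=cams.capture(n)
    if fn: cv2.imwrite('pics/'+fn,p)
    return p,d,i
def pts(d,i):
    K=np.array(i['mtx']);R=np.array(i['R']);t=np.array(i['t'])
    v,u=np.mgrid[:d.shape[0],:d.shape[1]]
    c=np.stack([(u-K[0,2])/K[0,0]*d,(v-K[1,2])/K[1,1]*d,d],-1)
    return (c-t)@R
def ray(i,u,v,z):
    K=np.array(i['mtx']);R=np.array(i['R']);t=np.array(i['t'])
    o=-R.T@t; q=R.T@np.array([(u-K[0,2])/K[0,0],(v-K[1,2])/K[1,1],1])
    return o+q*(z-o[2])/q[2]
E
python3 - <<'E'
from h import *
for n in('top','scene','wrist'):
    p,d,i=cap(n,n+'0.png'); np.savez('pics/'+n+'0.npz',p=p,d=d,**{k:np.array(i[k]) for k in('mtx','R','t')})
    print(n,np.array(i['R']).round(2).tolist(),np.array(i['t']).round(3),np.array(i['mtx'])[0,0])
print(r.sense())
E
```

```text
pics
top [[-0.03, -1.0, 0.01], [-1.0, 0.03, -0.05], [0.05, -0.01, -1.0]] [0.083 0.533 1.344] 507.01040251953003
scene [[0.76, 0.64, 0.0], [0.56, -0.66, -0.49], [-0.32, 0.38, -0.87]] [-0.456 -0.203  1.444] 423.380349241696
wrist [[-0.29, -0.96, 0.0], [-0.91, 0.28, 0.31], [-0.29, 0.09, -0.95]] [ 0.625 -0.037  0.393] 350.6054147747131
{'time_s': 0.15, 'joints': array([ 8.77540657e+01,  2.20810347e+01,  3.97851706e-01, -2.02290875e-02,
       -6.84098855e+01, -1.48162604e+01]), 'joint_velocities': array([-0.06866828, -0.12136684,  0.14376248,  0.0435293 , -0.13243854,
        0.05486063]), 'effort': array([-1.46413690e-04, -3.91052663e+01,  1.87588853e+01,  4.22233611e+00,
        1.24330018e-02, -1.40512047e-04]), 'tcp_pos': array([0.18323862, 0.5970688 , 0.22170819]), 'ee_rot': array([[ 9.55948637e-01, -2.93533729e-01, -3.91696761e-04],
       [-2.93533973e-01, -9.55947286e-01, -1.61021779e-03],
       [ 9.82117775e-05,  1.65426181e-03, -9.99998627e-01]]), 'wrist_force': array([-0.25785241,  0.0920526 , -0.63137094]), 'moment': array([-0.03498623,  0.02230239, -0.0229203 ]), 'gripper_force': 0.0, 'gripper_width': 0.9980577221107052}
```

View pics/top0.png

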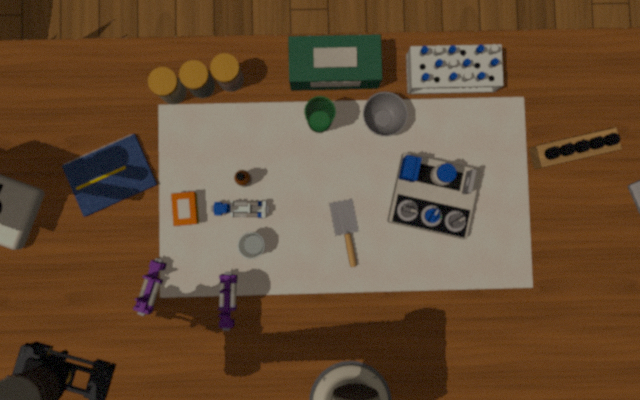

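View pics/scene0.png

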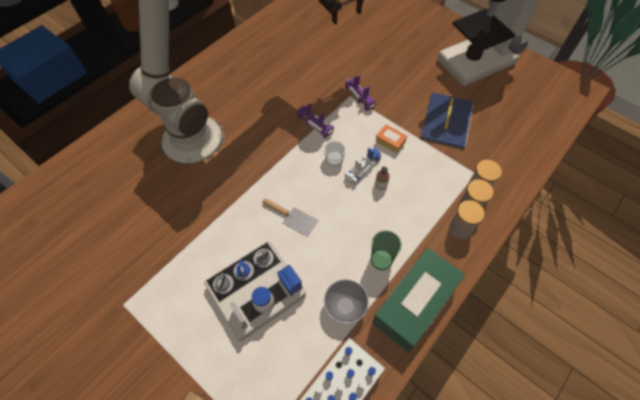

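Top view: rotator at about (435,190) with the pot at (446,174), blue cheek at (410,168), blue knob in the middle at (432,215). The carrier is at (240,209), blue end left (+y). The scene view agrees.

Run:
```python
from h import *
f=np.load('pics/top0.npz');p,d=f['p'],f['d'];i=f
P=pts(d,i);hsv=cv2.cvtColor(p,cv2.COLOR_BGR2HSV)
m=((hsv[...,0]>100)&(hsv[...,0]<125)&(hsv[...,1]>140)&(hsv[...,2]>60)).astype(np.uint8)
n,l,s,c=cv2.connectedComponentsWithStats(m)
for k in range(1,n):
    if s[k,4]>25:
        q=P[l==k];q=q[q[:,2]>-.1]; print(c[k].round(1),s[k],np.median(q,0).round(3),q[:,2].max().round(3))
        if 390<c[k][0]<480 or 200<c[k][0]<235: print(cv2.minAreaRect(np.argwhere(l==k)[:,::-1].astype(np.float32)))
# coarse objects above the mat
H=P[...,2]; m=((H>.015)&(d>0)).astype(np.uint8); m[:, :155]=0; m[:100]=0;m[300:]=0;m[:,535:]=0
n,l,s,c=cv2.connectedComponentsWithStats(m)
for k in range(1,n):
    if s[k,4]>40:
        q=P[l==k];r_=cv2.minAreaRect(q[:,:2].astype(np.float32)); print('obj',s[k],np.array(r_[0]).round(3),np.array(r_[1]).round(3),round(r_[2],1),q[:,2].max().round(3))
x=cv2.resize(p[140:250,170:490],None,fx=2.5,fy=2.5,interpolation=cv2.INTER_CUBIC);cv2.imwrite('pics/c0.png',cv2.convertScaleAbs(x,alpha=1.5))
```

```text
[479.9  48.4] [477  45   7   7  36] [ 0.912 -0.353  0.096] 1.369
((479.75006103515625, 48.750003814697266), (4.949747085571289, 7.071067810058594), 45.0)
[424.2  49.6] [422  47   6   6  28] [ 0.913 -0.21   0.095] 0.102
((424.5, 49.5), (5.0, 5.0), 90.0)
[451.9  49.2] [449  46   7   7  32] [ 0.912 -0.281  0.095] 0.103
((451.75006103515625, 49.25001907348633), (4.242640495300293, 6.363960266113281), 45.0)
[494.2  61.6] [491  59   7   6  31] [ 0.877 -0.389  0.094] 0.1
[438.5  62.7] [436  60   6   6  30] [ 0.877 -0.245  0.095] 0.101
((438.5, 62.5), (5.0, 5.0), 90.0)
[466.4  62.4] [464  60   6   6  32] [ 0.877 -0.317  0.095] 0.101
((466.5, 62.5), (5.0, 5.0), 90.0)
[453.   75.9] [450  73   7   7  30] [ 0.842 -0.281  0.095] 0.101
((453.0000305175781, 76.00003814697266), (4.242640495300293, 5.656853675842285), 45.0)
[481.   75.4] [478  73   7   6  31] [ 0.842 -0.352  0.095] 0.101
[425.2  76.4] [423  74   6   6  30] [ 0.843 -0.209  0.095] 1.369
((425.5, 76.5), (5.0, 5.0), 90.0)
[410.3 167.9] [400 156  21  25 413] [ 0.609 -0.163  0.096] 1.369
((410.14874267578125, 167.6390380859375), (18.159189
[... 442 characters left out ...]
54] [0.812 0.456] [0.009 0.046] 1.4 0.051
obj [304 100  32  33 583] [0.751 0.063] [0.077 0.074] 88.5 0.126
obj [363 100  45  37 852] [ 0.751 -0.11 ] [0.117 0.104] 88.0 0.061
obj [ 388  153   93   87 5810] [ 0.541 -0.237] [0.213 0.191] 75.8 0.116
obj [234 170  18  17 234] [0.598 0.268] [0.04  0.041] 16.0 0.095
obj [171 192  28  35 823] [0.523 0.425] [0.087 0.063] 4.6 0.044
obj [211 201  58  17 803] [0.519 0.28 ] [0.152 0.043] 88.5 0.083
obj [238 232  27  28 283] [0.423 0.248] [0.068 0.07 ] 86.5 0.061
obj [346 233  11  35 183] [ 0.403 -0.01 ] [0.091 0.017] 9.8 0.027
obj [155 259  11  41 208] [0.34  0.494] [0.025 0.106] 87.1 0.048
obj [220 272  18  28 429] [0.319 0.314] [0.044 0.072] 87.4 0.083
```

View pics/c0.png

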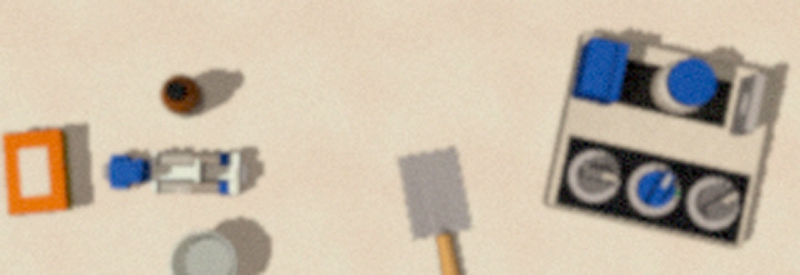

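The crop confirms the layout: pot lid at crop (692,83), blue housing (600,70), aluminium cheek (748,103), blue knob (655,187), carrier (130–240,172). I'll move above the pot for a close look.

Request:
play_rows(
  commands="0.456 -0.942 0.044 0 0 0.011;0.456 -0.942 0.044 0 0 0.011;0.456 -0.942 0.044 0 0 0.011;0.456 -0.942 0.044 0 0 0.011;0.456 -0.942 0.044 0 0 0.011;0.456 -0.942 0.044 0 0 0.011;0.456 -0.942 0.044 0 0 0.011;0.456 -0.942 0.044 0 0 0.011;0.456 -0.942 0.044 0 0 0.011;0.456 -0.942 0.044 0 0 0.011;0.456 -0.942 0.044 0 0 0.011;0.456 -0.942 0.044 0 0 0.011;0.456 -0.942 0.044 0 0 0.011;0.456 -0.942 0.044 0 0 0.011;0.456 -0.942 0.044 0 0 0.011",
)

```text
time_s: 1.65
tcp_pos: [0.3887, 0.1723, 0.2424]
ee_rot: [[0.963, -0.269, -0.0], [-0.269, -0.963, 0.0], [-0.0, -0.0, -1.0]]
wrist_force: [0.4, 1.3, -0.1]
gripper_width: 0.998
gripper_force: 0.0
```

Request:
play_rows(
  commands="0.456 -0.942 0.044 0 0 0.011;0.456 -0.942 0.044 0 0 0.011;0.456 -0.942 0.044 0 0 0.011;0.456 -0.942 0.044 0 0 0.011;0.456 -0.942 0.044 0 0 0.011;0.456 -0.942 0.044 0 0 0.011;0.456 -0.942 0.044 0 0 0.011;0.456 -0.942 0.044 0 0 0.011;0.456 -0.942 0.044 0 0 0.011;0.456 -0.942 0.044 0 0 0.011;0.456 -0.942 0.044 0 0 0.011;0.456 -0.942 0.044 0 0 0.011;0.456 -0.942 0.044 0 0 0.011;0.456 -0.942 0.044 0 0 0.011;0.456 -0.942 0.044 0 0 0.011;0 0 0 0 0 0;0 0 0 0 0 0",
  grip=72,
)

```text
time_s: 3.35
tcp_pos: [0.5934, -0.2507, 0.261]
ee_rot: [[0.969, -0.247, -0.002], [-0.247, -0.969, 0.001], [-0.002, -0.0, -1.0]]
wrist_force: [0.2, -0.1, -1.1]
gripper_width: 0.827
gripper_force: 0.0
```

Run:
```python
from h import *
s=r.sense();print(s['time_s'],s['tcp_pos'].round(4),s['ee_rot'].round(3).tolist())
p,d,i=cap('wrist','w1.png'); np.savez('pics/w1.npz',p=p,d=d,**{k:np.array(i[k]) for k in('mtx','R','t')})
P=pts(d,i);hsv=cv2.cvtColor(p,cv2.COLOR_BGR2HSV)
m=((hsv[...,0]>100)&(hsv[...,0]<125)&(hsv[...,1]>140)&(hsv[...,2]>60)).astype(np.uint8)
n,l,st,c=cv2.connectedComponentsWithStats(m)
for k in range(1,n):
    if st[k,4]>100:
        q=P[l==k]; print(c[k].round(1),st[k],np.median(q,0).round(4),np.percentile(q[:,2],[5,95]).round(3)); 
        q=q[q[:,2]>np.percentile(q[:,2],50)-.005]; rr=cv2.minAreaRect(q[:,:2].astype(np.float32));print('  rect',np.array(rr[0]).round(4),np.array(rr[1]).round(4),round(rr[2],1))
```

```text
3.35 [ 0.5934 -0.2507  0.261 ] [[0.969, -0.247, -0.002], [-0.247, -0.969, 0.001], [-0.002, -0.0, -1.0]]
[321.4 179.9] [ 297  157   50   47 1814] [ 0.5966 -0.2514  0.1098] [0.109 0.111]
  rect [ 0.6207 -0.2657] [0.0451 0.102 ] 60.5
[312.7 256.6] [306 246  16  25 235] [ 0.4971 -0.2148  0.0554] [0.054 0.059]
  rect [ 0.4968 -0.2141] [0.0123 0.0325] 56.7
[322.8 269.8] [312 255  24  28 206] [ 0.4837 -0.2227  0.0788] [0.054 0.08 ]
  rect [ 0.5745 -0.249 ] [0.0175 0.2074] 72.9
```

View pics/w1.png

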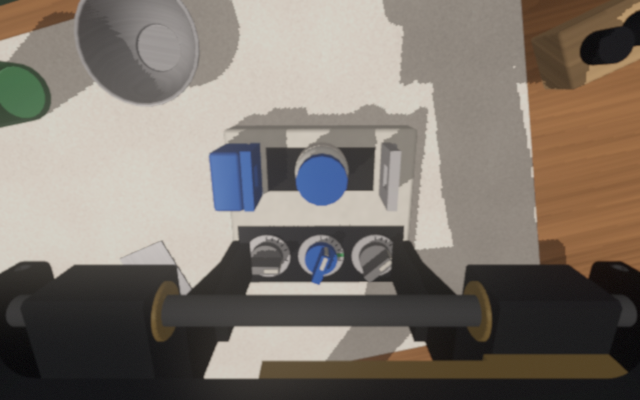

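The wrist view is square to the rotator. The lid is at (321,180), the cheek inner faces at about columns 260 and 384, and the blue knob at (320,257) with its pointer still toward the cheeks. Grasping the pot.

Request:
play_rows(
  commands="0.1 -0.02 -0.8 0 0 0;0 0 -0.83 0 0 0;0 0 -0.83 0 0 0;0 0 -0.83 0 0 0;0 0 -0.83 0 0 0;0 0 -0.83 0 0 0;0 0 -0.83 0 0 0;0 0 -0.83 0 0 0;0 0 0 0 0 0",
  grip=72,
)

```text
time_s: 4.3
tcp_pos: [0.5938, -0.2491, 0.0605]
ee_rot: [[0.969, -0.245, -0.008], [-0.245, -0.969, 0.002], [-0.008, -0.0, -1.0]]
wrist_force: [0.1, 0.1, -0.0]
gripper_width: 0.826
gripper_force: 0.0
```

Request:
play_rows(
  commands="0 0 0 0 0 0;0 0 0 0 0 0;0 0 0 0 0 0;0 0 0 0 0 0;0 0 0 0 0 0;0 0 0 0 0 0",
  grip=45,
)

```text
time_s: 4.9
tcp_pos: [0.5977, -0.2512, 0.0658]
ee_rot: [[0.969, -0.245, 0.003], [-0.245, -0.969, -0.001], [0.003, 0.0, -1.0]]
wrist_force: [-1.9, 0.8, 6.6]
gripper_width: 0.612
gripper_force: 30.0
```

Run:
```python
from h import *
f=np.load('pics/w1.npz');p,d=f['p'],f['d'];P=pts(d,f)
a=np.radians(-14.2);Rr=np.array([[np.cos(a),np.sin(a),0],[-np.sin(a),np.cos(a),0],[0,0,1]])
Q=(P-np.array([.589,-.249,0]))@Rr.T
ex=(abs(Q[...,0])<.06)&(d>0)
for nm,lo,hi,zl,zh in(('plain',-.11,-.05,.088,.102),('blue',.05,.11,.085,.104)):
    q=Q[ex&(Q[...,1]>lo)&(Q[...,1]<hi)&(Q[...,2]>zl)&(Q[...,2]<zh)]
    print(nm,len(q),'x',np.percentile(q[:,0],[1,50,99]).round(4),'y',np.percentile(q[:,1],[1,50,99]).round(4),'z',np.median(q[:,2]).round(4))
    for xs in(-.025,-.01,.01,.025):
        t=q[abs(q[:,0]-xs)<.006]; print('  ',xs,np.percentile(t[:,1],[3,50,97]).round(4))
q=Q[(d>0)&(Q[...,2]>.025)&(Q[...,2]<.05)&(abs(Q[...,1])<.13)&(Q[...,0]<.08)&(Q[...,0]>-.17)]
print('deck x',np.percentile(q[:,0],[.5,99.5]).round(4),'y',np.percentile(q[:,1],[.5,99.5]).round(4))
s=r.sense();print(s['tcp_pos'].round(4),s['gripper_width']*87,s['gripper_force'])
```

```text
plain 711 x [-0.0268  0.0039  0.0323] y [-0.0746 -0.0691 -0.0645] z 0.0947
   -0.025 [-0.0743 -0.0692 -0.0646]
   -0.01 [-0.0744 -0.0691 -0.0646]
   0.01 [-0.0743 -0.0691 -0.0646]
   0.025 [-0.0742 -0.0689 -0.0645]
blue 2613 x [-0.026   0.005   0.0323] y [0.0672 0.0853 0.106 ] z 0.097
   -0.025 [0.0674 0.084  0.1047]
   -0.01 [0.0674 0.0857 0.1047]
   0.01 [0.0673 0.0857 0.1048]
   0.025 [0.0673 0.0857 0.1049]
deck x [-0.1388  0.0473] y [-0.1027  0.1036]
[ 0.5977 -0.2512  0.0658] 53.2030922018032 30.00151265412569
```

Request:
play_rows(
  commands="0 0 0.5 0 0 0;0 0 0.9 0 0 0;0 0 0.9 0 0 0;0 0 0.7 0 0 0;0 0.4 0 0 0 0;0 0.8 0 0 0 0;0 0.9 0 0 0 0;0 0.9 0 0 0 0;0 0.9 0 0 0 0;0 0.9 0 0 0 0;0 0.9 0 0 0 0;0 0.9 0 0 0 0;0 0.9 0 0 0 0;0 0.9 0 0 0 0;0 0.9 0 0 0 0;0 0.9 0 0 0 0;0 0.9 0 0 0 0;0 0.6 0 0 0 0;0 0.3 0 0 0 0;0 0 0 0 0 0",
)

```text
time_s: 6.9
tcp_pos: [0.5963, 0.1099, 0.1531]
ee_rot: [[0.97, -0.244, -0.001], [-0.244, -0.97, -0.0], [-0.001, 0.001, -1.0]]
wrist_force: [-0.5, -0.4, -0.9]
gripper_width: 0.607
gripper_force: 30.0
```

Request:
play_rows(
  commands="0 0 -0.7 0 0 0;0 0 -0.8 0 0 0;0 0 -0.8 0 0 0;0 0 -0.6 0 0 0;0 0 -0.4 0 0 0;0 0 0 0 0 0;0 0 0 0 0 0;0 0 0 0 0 0",
)

```text
time_s: 7.7
tcp_pos: [0.5977, 0.1092, 0.0561]
ee_rot: [[0.969, -0.246, 0.002], [-0.246, -0.969, 0.001], [0.002, -0.001, -1.0]]
wrist_force: [0.4, -0.5, -2.1]
gripper_width: 0.61
gripper_force: 30.0
```

Request:
play_rows(
  commands="0 0 -0.4 0 0 0;0 0 -0.3 0 0 0;0 0 -0.15 0 0 0;0 0 0 0 0 0;0 0 0 0 0 0",
)

```text
time_s: 8.2
tcp_pos: [0.5968, 0.1091, 0.0291]
ee_rot: [[0.969, -0.246, -0.0], [-0.246, -0.969, -0.0], [-0.0, 0.0, -1.0]]
wrist_force: [0.4, 0.1, -1.7]
gripper_width: 0.607
gripper_force: 30.0
```

Request:
play_rows(
  commands="0 0 -0.1 0 0 0;0 0 0 0 0 0;0 0 0 0 0 0",
)

```text
time_s: 8.5
tcp_pos: [0.5968, 0.1091, 0.0265]
ee_rot: [[0.969, -0.246, 0.0], [-0.246, -0.969, 0.0], [0.0, -0.0, -1.0]]
wrist_force: [0.9, 0.3, -0.9]
gripper_width: 0.608
gripper_force: 30.0
```

Request:
play_rows(
  commands="0 0 -0.05 0 0 0;0 0 0 0 0 0;0 0 -0.04 0 0 0;0 0 0 0 0 0;0 0 0 0 0 0",
)

```text
time_s: 9.0
tcp_pos: [0.597, 0.1092, 0.0257]
ee_rot: [[0.969, -0.245, 0.001], [-0.245, -0.969, -0.0], [0.001, -0.0, -1.0]]
wrist_force: [-3.9, 1.1, 9.9]
gripper_width: 0.61
gripper_force: 30.0
```

Request:
play_rows(
  commands="0 0 0.02 0 0 0;0 0 0 0 0 0;0 0 0 0 0 0;0 0 0 0 0 0;0 0 0.3 0 0 0;0 0 0.5 0 0 0;0 0 0.7 0 0 0;0 0 0.9 0 0 0;0 0 1 0 0 0;0 0 1 0 0 0;0 0 1 0 0 0;0 0 1 0 0 0;-0.37 0.81 0.15 0 0 0.211;-0.37 0.81 0.15 0 0 0.211;-0.37 0.81 0.15 0 0 0.211;-0.37 0.81 0.15 0 0 0.211;-0.37 0.81 0.15 0 0 0.211;-0.37 0.81 0.15 0 0 0.211;-0.37 0.81 0.15 0 0 0.211;0 0 0 0 0 0",
  grip=75,
)

```text
time_s: 11.0
tcp_pos: [0.5184, 0.2817, 0.249]
ee_rot: [[1.0, -0.023, 0.002], [-0.023, -1.0, 0.002], [0.002, -0.002, -1.0]]
wrist_force: [0.6, -0.7, 0.5]
gripper_width: 0.861
gripper_force: 0.0
```

Run:
```python
from h import *
s=r.sense();print(s['time_s'],s['tcp_pos'].round(4),s['ee_rot'].round(3).tolist(),s['gripper_width']*87)
p,d,i=cap('wrist','w2.png'); np.savez('pics/w2.npz',p=p,d=d,**{k:np.array(i[k]) for k in('mtx','R','t')})
t,dt,it=cap('top')
P=pts(d,i)
c=np.array([.519,.28,0]);a=np.radians(-1.5);Rr=np.array([[np.cos(a),np.sin(a),0],[-np.sin(a),np.cos(a),0],[0,0,1]])
Q=(P-c)@Rr.T
e=(d>0)&(abs(Q[...,0])<.035)&(abs(Q[...,1])<.095)
for zl,zh in((.062,.095),(.012,.05)):
    q=Q[e&(Q[...,2]>zl)&(Q[...,2]<zh)]
    print(zl,len(q),np.percentile(q[:,0],[1,50,99]).round(4),np.percentile(q[:,1],[.5,50,99.5]).round(4))
    rr=cv2.minAreaRect(q[:,:2].astype(np.float32));print(np.array(rr[0]).round(4),np.array(rr[1]).round(4),round(rr[2],1))
    h,b=np.histogram(q[:,1],np.arange(-.09,.091,.004));print(h)
im=np.vstack([p[60:360,100:540],cv2.resize(t[100:300,200:480],(440,300))]);cv2.imwrite('pics/c2.png',cv2.convertScaleAbs(im[:600],alpha=1.4))
```

```text
11.0 [0.5184 0.2817 0.249 ] [[1.0, -0.023, 0.002], [-0.023, -1.0, 0.002], [0.002, -0.002, -1.0]] 74.86602158815434
0.062 358 [-0.0095  0.0034  0.0142] [-0.0323 -0.0263  0.033 ]
[0.0024 0.0002] [0.0655 0.0236] 89.3
[  0   0   0   0   0   0   0   0   0   0   0   0   0   0  62 120   0   0
   0   0   0   0   0   0   0   0   0   0   0  94  82   0   0   0   0   0
   0   0   0   0   0   0   0   0   0]
0.012 4158 [-0.0189  0.006   0.0237] [-0.0741 -0.0056  0.0753]
[0.0016 0.0005] [0.1523 0.0453] 90.0
[  0   0   0  22  61  67 147 146 171 143 140 147 129  77  46 107 129 133
 137 126 142 146 119 152 114 152 106 133 129  62  10  39  81  84  79 140
 125 125 121  69  60  42   0   0   0]
```

View pics/c2.png

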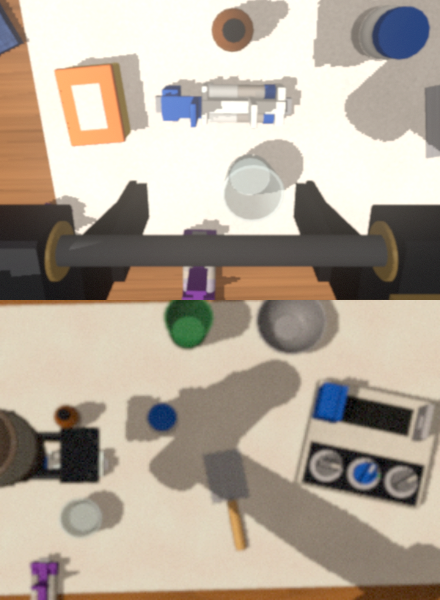

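The pot stands upright at its new spot, bottom panel (160,418). The carrier's two tabs are clear in the wrist crop, at about (183–285,100). Going down on the tabs.

Request:
play_rows(
  commands="0.09 -0.05 -0.7 0 0 -0.03;0 0 -0.9 0 0 0;0 0 -0.9 0 0 0;0 0 -0.9 0 0 0;0 0 -0.9 0 0 0;0 0 -0.9 0 0 0;0 0 -0.6 0 0 0;0 0 -0.5 0 0 0;0 0 -0.3 0 0 0;0 0 0 0 0 0;0 0 0 0 0 0",
  grip=82,
)

```text
time_s: 12.2
tcp_pos: [0.5224, 0.2775, 0.0503]
ee_rot: [[0.999, -0.032, 0.001], [-0.032, -0.999, 0.0], [0.001, -0.0, -1.0]]
wrist_force: [0.4, 0.2, 0.4]
gripper_width: 0.936
gripper_force: 0.0
```

Request:
play_rows(
  commands="-0.03 0.09 -0.13 0 0 0.02;0 0 0 0 0 0",
)

```text
time_s: 12.4
tcp_pos: [0.5209, 0.2807, 0.0462]
ee_rot: [[1.0, -0.028, 0.0], [-0.028, -1.0, 0.001], [0.0, -0.001, -1.0]]
wrist_force: [-1.1, -0.4, -0.5]
gripper_width: 0.947
gripper_force: 0.0
```

Request:
play_rows(
  commands="0 0 0 0 0 0;0 0 0 0 0 0;0 0 0 0 0 0;0 0 0 0 0 0;0 0 0 0 0 0;0 0 0 0 0 0;0 0 0 0 0 0;0 0 0 0 0 0",
  grip=30,
)

```text
time_s: 13.2
tcp_pos: [0.5208, 0.2797, 0.0462]
ee_rot: [[1.0, -0.028, -0.0], [-0.028, -1.0, -0.001], [-0.0, 0.001, -1.0]]
wrist_force: [0.2, -4.9, 5.4]
gripper_width: 0.453
gripper_force: 30.0
```

Request:
play_rows(
  commands="0 0 0.3 0 0 0;0 0 0.7 0 0 0;0 0 1 0 0 0;0 0 1 0 0 0;0 0 1 0 0 0;0 -0.3 0.7 0 0 0;0 -0.7 0.4 0 0 0;0.15 -0.978 0 0 0 -0.09;0.15 -0.978 0 0 0 -0.09;0.15 -0.978 0 0 0 -0.09;0.15 -0.978 0 0 0 -0.09;0.15 -0.978 0 0 0 -0.09;0.15 -0.978 0 0 0 -0.09;0.15 -0.978 0 0 0 -0.09;0.15 -0.978 0 0 0 -0.09;0.15 -0.978 0 0 0 -0.09;0.15 -0.978 0 0 0 -0.09;0.15 -0.978 0 0 0 -0.09;0.15 -0.978 0 0 0 -0.09;0.15 -0.978 0 0 0 -0.09",
)

```text
time_s: 15.2
tcp_pos: [0.5784, -0.1324, 0.1976]
ee_rot: [[0.979, -0.204, -0.002], [-0.204, -0.979, 0.001], [-0.002, -0.001, -1.0]]
wrist_force: [-0.2, -0.1, -3.3]
gripper_width: 0.457
gripper_force: 30.0
```

Request:
play_rows(
  commands="0.14 -0.978 0 0 0 -0.1;0.14 -0.978 -0.1 0 0 -0.1;0.13 -0.8 -0.1 0 0 -0.1;0 -0.62 0 0 0 0;0 -0.3 0 0 0 0;0 0 0 0 0 0;0 0 0 0 0 0;0 0 0 0 0 0",
)

```text
time_s: 16.0
tcp_pos: [0.5916, -0.2404, 0.1929]
ee_rot: [[0.969, -0.245, 0.0], [-0.245, -0.969, 0.0], [-0.0, -0.0, -1.0]]
wrist_force: [0.6, 0.6, -3.3]
gripper_width: 0.451
gripper_force: 30.0
```

Run:
```python
from h import *
s=r.sense();print(s['time_s'],s['tcp_pos'].round(4),s['ee_rot'].round(3).tolist())
p,d,i=cap('wrist','w3.png'); np.savez('pics/w3.npz',p=p,d=d,**{k:np.array(i[k]) for k in('mtx','R','t')})
P=pts(d,i);a=np.radians(-14.2);Rr=np.array([[np.cos(a),np.sin(a),0],[-np.sin(a),np.cos(a),0],[0,0,1]])
Q=(P-np.array([.5921,-.2483,0]))@Rr.T
ex=(abs(Q[...,0])<.06)&(d>0)
for nm,lo,hi in(('plain',-.11,-.05),('blue',.05,.11)):
    q=Q[ex&(Q[...,1]>lo)&(Q[...,1]<hi)&(Q[...,2]>.085)&(Q[...,2]<.104)]
    print(nm,len(q),'x',np.percentile(q[:,0],[1,50,99]).round(4),'y',np.percentile(q[:,1],[1,50,99]).round(4),'z',np.median(q[:,2]).round(4))
q=Q[(d>0)&(Q[...,2]>.13)&(abs(Q[...,1])<.085)&(abs(Q[...,0])<.04)]
for zl,zh in((.13,.15),(.15,.17),(.17,.185),(.185,.21),(.21,.25)):
    t=q[(q[:,2]>zl)&(q[:,2]<zh)]
    if len(t)>20:print(zl,len(t),'x',np.percentile(t[:,0],[1,50,99]).round(4),'y',np.percentile(t[:,1],[.5,50,99.5]).round(4))
```

```text
16.0 [ 0.5916 -0.2404  0.1929] [[0.969, -0.245, 0.0], [-0.245, -0.969, 0.0], [-0.0, -0.0, -1.0]]
plain 896 x [-0.0212  0.01    0.0296] y [-0.0761 -0.0709 -0.0659] z 0.0947
blue 2971 x [-0.0257  0.0103  0.0295] y [0.0657 0.0878 0.1044] z 0.0972
0.13 87 x [0.0153 0.0188 0.0199] y [-0.0459  0.0406  0.0624]
0.15 5224 x [-0.0218  0.0133  0.0198] y [-0.0498  0.0042  0.0671]
0.17 6304 x [-0.0196  0.0034  0.019 ] y [-0.0538  0.0065  0.0708]
0.185 2221 x [-0.013   0.0077  0.0099] y [-0.0199  0.0243  0.0618]
0.21 4056 x [-0.0118  0.0077  0.0099] y [-0.0235 -0.0053  0.0402]
```

View pics/w3.png

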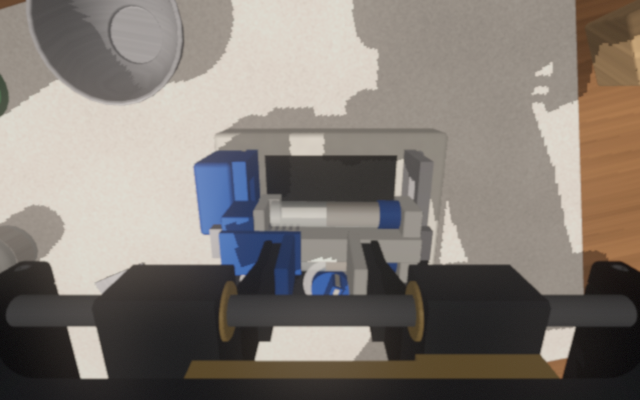

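The carrier is held level above the rotator, tongues at about (213,240) and (427,240). Relative offsets are measured, so I'll align in two stages.

Request:
play_rows(
  commands="-0.05 -0.28 -0.4 0 0 0;0 0 -0.8 0 0 0;0 0 -0.7 0 0 0;0 0 0 0 0 0;0 0 0 0 0 0;0 0 0 0 0 0",
)

```text
time_s: 16.65
tcp_pos: [0.5911, -0.2501, 0.1372]
ee_rot: [[0.969, -0.246, 0.003], [-0.246, -0.969, -0.001], [0.003, 0.0, -1.0]]
wrist_force: [-0.0, 0.1, -3.4]
gripper_width: 0.45
gripper_force: 30.0
```

Run:
```python
from h import *
s=r.sense();print(s['time_s'],s['tcp_pos'].round(4))
p,d,i=cap('wrist','w4.png')
P=pts(d,i);a=np.radians(-14.2);Rr=np.array([[np.cos(a),np.sin(a),0],[-np.sin(a),np.cos(a),0],[0,0,1]])
Q=(P-np.array([.5921,-.2483,0]))@Rr.T
ex=(abs(Q[...,0])<.06)&(d>0)
print('tcp rot',(Rr@(s['tcp_pos']-[.5921,-.2483,0])).round(4))
for nm,lo,hi in(('plain',-.11,-.05),('blue',.05,.11)):
    q=Q[ex&(Q[...,1]>lo)&(Q[...,1]<hi)&(Q[...,2]>.085)&(Q[...,2]<.0995)&(Q[...,0]>.012)]
    print(nm,len(q),'x',np.percentile(q[:,0],[1,50,99]).round(4),'y',np.percentile(q[:,1],[1,50,99]).round(4))
o=s['tcp_pos'][2]-.046
q=Q[(d>0)&(Q[...,2]>o+.02)&(Q[...,2]<o+.03)&(abs(Q[...,1])<.085)&(abs(Q[...,0])<.04)]
print('tongue',len(q),'y',np.percentile(q[:,1],[.3,1,99,99.7]).round(4))
for sg in(1,-1):
    t=q[q[:,1]*sg>.0565]; print(sg,len(t),np.percentile(t[:,0],[2,98]).round(4) if len(t)>5 else '')
q=Q[(d>0)&(Q[...,2]>o+.03)&(Q[...,2]<o+.045)&(abs(Q[...,1])<.07)&(abs(Q[...,0])<.04)]
print('bar x',np.percentile(q[:,0],[.5,99.5]).round(4))
cv2.imwrite('pics/c4.png',cv2.convertScaleAbs(cv2.resize(p[120:300,150:490],None,fx=2.2,fy=2.2),alpha=1.3))
```

```text
16.65 [ 0.5911 -0.2501  0.1372]
tcp rot [-0.0005 -0.0019  0.1372]
plain 676 x [0.0122 0.0215 0.0297] y [-0.0761 -0.0695 -0.0518]
blue 2207 x [0.0122 0.022  0.0296] y [0.0652 0.0832 0.1037]
tongue 5265 y [-0.0636 -0.063   0.0611  0.0617]
1 277 [-0.0085  0.0091]
-1 353 [-0.0097  0.008 ]
bar x [-0.0163  0.0193]
```

View pics/c4.png

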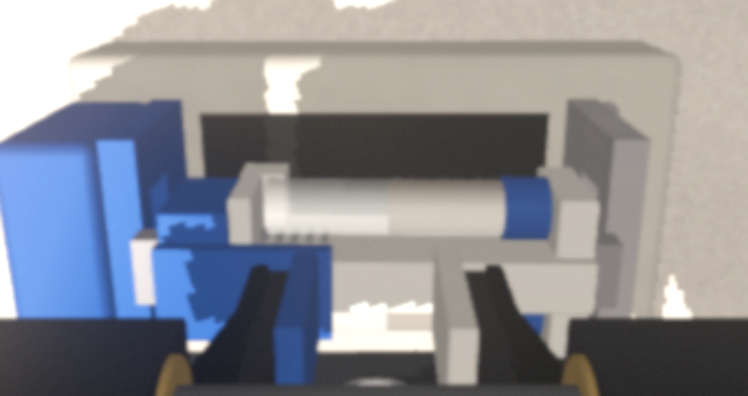

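Tongues sit inside both cheek faces in y (centre −1 mm) and are centred in x. Correcting 1 mm and lowering slowly.

Request:
play_rows(
  commands="0.01 0.03 0 0 0 0;0 0 -0.1 0 0 0;0 0 -0.1 0 0 0;0 0 -0.1 0 0 0;0 0 -0.1 0 0 0;0 0 -0.1 0 0 0;0 0 -0.1 0 0 0;0 0 -0.1 0 0 0;0 0 0 0 0 0",
)

```text
time_s: 17.6
tcp_pos: [0.5901, -0.2487, 0.1142]
ee_rot: [[0.969, -0.246, -0.001], [-0.246, -0.969, 0.0], [-0.001, -0.0, -1.0]]
wrist_force: [-0.3, 0.4, -3.1]
gripper_width: 0.452
gripper_force: 30.0
```

Request:
play_rows(
  commands="0 0 -0.1 0 0 0;0 0 -0.1 0 0 0;0 0 -0.1 0 0 0;0 0 -0.1 0 0 0;0 0 -0.1 0 0 0;0 0 0 0 0 0;0 0 0 0 0 0",
)

```text
time_s: 18.3
tcp_pos: [0.5905, -0.2488, 0.0998]
ee_rot: [[0.969, -0.246, -0.0], [-0.246, -0.969, -0.0], [-0.0, 0.0, -1.0]]
wrist_force: [0.2, 0.4, -2.7]
gripper_width: 0.455
gripper_force: 30.0
```

Request:
play_rows(
  commands="0 0 -0.08 0 0 0;0 0 0 0 0 0;0 0 0 0 0 0",
)

```text
time_s: 18.6
tcp_pos: [0.5904, -0.2488, 0.0974]
ee_rot: [[0.969, -0.246, -0.0], [-0.246, -0.969, 0.0], [-0.0, -0.0, -1.0]]
wrist_force: [0.8, 0.1, -2.7]
gripper_width: 0.458
gripper_force: 30.0
```

Request:
play_rows(
  commands="0 0 0 0 0 0;0 0 0 0 0 0;0 0 0 0 0 0;0 0 0 0 0 0;0 0 0 0 0 0;0 0 0 0 0 0",
  grip=74,
)

```text
time_s: 19.2
tcp_pos: [0.591, -0.249, 0.0982]
ee_rot: [[0.969, -0.246, 0.002], [-0.246, -0.969, -0.001], [0.002, 0.0, -1.0]]
wrist_force: [-0.3, 0.7, 1.2]
gripper_width: 0.832
gripper_force: 0.0
```

Request:
play_rows(
  commands="0 0 0.2 0 0 0;0 0 0.5 0 0 0;0 0 0.9 0 0 0;0 0 1 0 0 0;0 0 1 0 0 0;0 0 1 0 0 0;0 0 0 0 0 0;0 0 0 0 0 0",
)

```text
time_s: 20.0
tcp_pos: [0.5907, -0.2487, 0.2368]
ee_rot: [[0.969, -0.246, 0.003], [-0.246, -0.969, -0.0], [0.003, -0.001, -1.0]]
wrist_force: [1.0, 0.4, -1.0]
gripper_width: 0.851
gripper_force: 0.0
```

Run:
```python
from h import *
s=r.sense();print(s['time_s'],s['tcp_pos'].round(4))
p,d,i=cap('wrist','w5.png'); np.savez('pics/w5.npz',p=p,d=d,**{k:np.array(i[k]) for k in('mtx','R','t')})
P=pts(d,i);a=np.radians(-14.2);Rr=np.array([[np.cos(a),np.sin(a),0],[-np.sin(a),np.cos(a),0],[0,0,1]])
Q=(P-np.array([.5921,-.2483,0]))@Rr.T
q=Q[(d>0)&(Q[...,2]>.112)&(Q[...,2]<.135)&(abs(Q[...,1])<.05)&(abs(Q[...,0])<.03)]
for sg in(1,-1):
    t=q[q[:,1]*sg>0]; print('tab',sg,len(t),'y',np.percentile(t[:,1],[1,99]).round(4),'x',np.percentile(t[:,0],[1,99]).round(4),'z',np.percentile(t[:,2],[95,99]).round(4))
q=Q[(d>0)&(Q[...,2]>.077)&(Q[...,2]<.092)&(abs(Q[...,1])<.064)&(abs(Q[...,0])<.03)]
for sg in(1,-1):
    t=q[q[:,1]*sg>0.04]; print('bar',sg,len(t),'y',np.percentile(t[:,1],[1,99]).round(4),'z',np.percentile(t[:,2],[50,95]).round(4))
K=P.copy(); hsv=cv2.cvtColor(p,cv2.COLOR_BGR2HSV)
m=(hsv[...,0]>100)&(hsv[...,0]<125)&(hsv[...,1]>130)&(d>0)&(Q[...,0]<-.07)&(Q[...,2]>.07)&(Q[...,2]<.09)
q=Q[m];print('knobtop',len(q)); 
if len(q)>10:print(cv2.minAreaRect(q[:,:2].astype(np.float32)),np.median(P[m],0))
cv2.imwrite('pics/c5.png',cv2.convertScaleAbs(cv2.resize(p[100:330,150:490],None,fx=2.2,fy=2.2),alpha=1.3))
```

```text
20.0 [ 0.5907 -0.2487  0.2368]
tab 1 272 y [0.0246 0.0306] x [-0.013   0.0108] z [0.1281 0.1287]
tab -1 275 y [-0.0309 -0.0249] x [-0.0132  0.0103] z [0.1281 0.1286]
bar 1 881 y [0.0403 0.0637] z [0.0894 0.0907]
bar -1 685 y [-0.0639 -0.0403] z [0.084  0.0861]
knobtop 274
((-0.09789209067821503, 0.16337384283542633), (0.3464847207069397, 0.035020314157009125), 87.7752456665039) [ 0.49110411 -0.21840824  0.07874647]
```

View pics/c5.png

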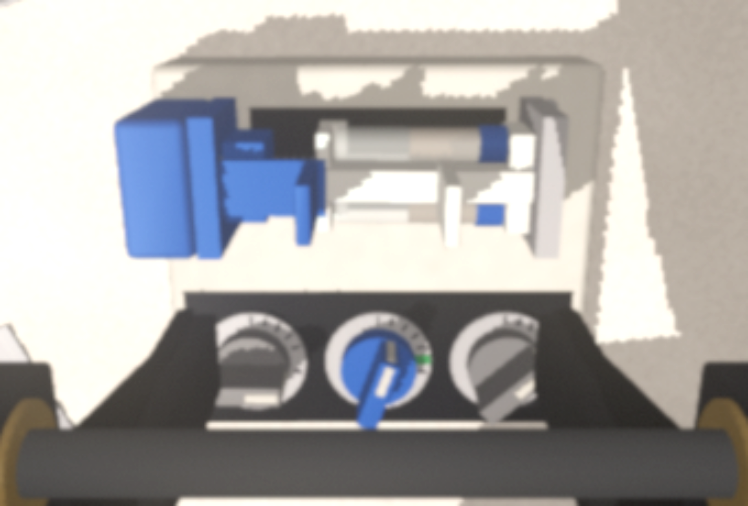

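Seated: the tabs are 61.5 mm apart and symmetric, with both ends in the cheeks. The knob's bar is at about (380,385), and the green mark is right of it at (425,358). Next: tab height against the bench view, and the knob axis and angle.

Run:
```python
from h import *
f=np.load('pics/w2.npz');P=pts(f['d'],f);q=P[(abs(P[...,0]-.521)<.03)&(abs(P[...,1]-.28)<.05)&(P[...,2]>.06)&(P[...,2]<.1)]
print('bench tab z',np.percentile(q[:,2],[50,95,99]).round(4))
q=P[(abs(P[...,0]-.521)<.03)&(abs(abs(P[...,1]-.28)-.052)<.012)&(P[...,2]>.02)&(P[...,2]<.05)]
for sg in(1,-1):
    t=q[(q[:,1]-.28)*sg>0];print('bench bar',sg,np.percentile(t[:,2],[50,95]).round(4))
a=np.radians(-14.2);Rr=np.array([[np.cos(a),np.sin(a),0],[-np.sin(a),np.cos(a),0],[0,0,1]])
for n in('w1','w5'):
    f=np.load(f'pics/{n}.npz');d=f['d'];Q=(pts(d,f)-np.array([.5921,-.2483,0]))@Rr.T
    m=(d>0)&(abs(Q[...,0]+.105)<.03)&(abs(Q[...,1])<.028)&(Q[...,2]>.074)&(Q[...,2]<.083)
    q=Q[m];rr=cv2.minAreaRect(q[:,:2].astype(np.float32));u,s,vt=np.linalg.svd(q[:,:2]-q[:,:2].mean(0));
    print(n,len(q),np.array(rr[0]).round(4),np.array(rr[1]).round(4),round(rr[2],1),'pca ang',np.degrees(np.arctan2(vt[0,1],vt[0,0])).round(1),np.percentile(q[:,:2],[1,99],axis=0).round(4).tolist())
    m2=(d>0)&(abs(Q[...,0]+.105)<.025)&(abs(Q[...,1])<.025)&(Q[...,2]>.05)&(Q[...,2]<.058);q=Q[m2];c,R=cv2.minEnclosingCircle(q[:,:2].astype(np.float32));print('disc',np.array(c).round(4),round(R,4))
s=r.sense();print(s['joints'].round(1))
```

```text
bench tab z [0.0755 0.0768 0.0772]
bench bar 1 [0.0381 0.0394]
bench bar -1 [0.0295 0.0346]
w1 295 [-0.1048 -0.0002] [0.01   0.0373] 70.3 pca ang 160.1 [[-0.1224, -0.01], [-0.0876, 0.0089]]
disc [-1.051e-01 -1.000e-04] 0.0195
w5 332 [-0.1046 -0.0004] [0.0103 0.0367] 70.8 pca ang 159.9 [[-0.121, -0.0093], [-0.0872, 0.0093]]
disc [-0.1047 -0.0006] 0.0196
[ -8.4  23.1   4.   -0.  -70.9  84.2]
```

The bar hangs level but about 3 mm above rest (tab tops 128.6 mm, against 125 expected), so friction is holding it. I'll push the tab tops down gently with the fingertips.

Request:
play_rows(
  commands="0 0 -0.6 0 0 0;0 0 -0.9 0 0 0;0 0 -0.9 0 0 0;0 0 -0.5 0 0 0;0 0 -0.3 0 0 0;0 0 -0.1 0 0 0;0 0 0 0 0 0;0 0 0 0 0 0;0 0 0 0 0 0",
  grip=48,
)

```text
time_s: 20.95
tcp_pos: [0.591, -0.2489, 0.1375]
ee_rot: [[0.969, -0.246, 0.002], [-0.246, -0.969, -0.0], [0.002, -0.0, -1.0]]
wrist_force: [-0.3, -0.4, 0.1]
gripper_width: 0.553
gripper_force: 0.0
```

Request:
play_rows(
  commands="0 0 -0.1 0 0 0;0 0 -0.1 0 0 0;0 0 -0.05 0 0 0;0 0 0 0 0 0;0 0 0 0 0 0",
)

```text
time_s: 21.45
tcp_pos: [0.5904, -0.2489, 0.1289]
ee_rot: [[0.969, -0.246, -0.0], [-0.246, -0.969, -0.0], [-0.0, 0.0, -1.0]]
wrist_force: [0.5, -0.0, -0.8]
gripper_width: 0.55
gripper_force: 0.0
```

Request:
play_rows(
  commands="0 0 -0.05 0 0 0;0 0 -0.04 0 0 0;0 0 0 0 0 0;0 0 0 0 0 0",
)

```text
time_s: 21.85
tcp_pos: [0.5906, -0.2489, 0.1264]
ee_rot: [[0.969, -0.246, 0.0], [-0.246, -0.969, -0.0], [0.0, -0.0, -1.0]]
wrist_force: [0.1, 0.7, 0.8]
gripper_width: 0.551
gripper_force: 0.5
```

Request:
play_rows(
  commands="0 0 -0.04 0 0 0;0 0 0 0 0 0;0 0 0 0 0 0",
)

```text
time_s: 22.15
tcp_pos: [0.5907, -0.2489, 0.1252]
ee_rot: [[0.969, -0.246, 0.001], [-0.246, -0.969, -0.0], [0.001, 0.0, -1.0]]
wrist_force: [0.0, 0.4, 2.3]
gripper_width: 0.556
gripper_force: 0.9
```

Contact at low force; continuing.

Request:
play_rows(
  commands="0 0 -0.04 0 0 0;0 0 0 0 0 0;0 0 0 0 0 0",
)

```text
time_s: 22.45
tcp_pos: [0.5908, -0.2489, 0.1244]
ee_rot: [[0.969, -0.246, 0.001], [-0.246, -0.969, -0.0], [0.001, 0.0, -1.0]]
wrist_force: [-0.0, 0.8, 3.7]
gripper_width: 0.554
gripper_force: 2.4
```

Request:
play_rows(
  commands="0 0 -0.03 0 0 0;0 0 0 0 0 0;0 0 0 0 0 0",
)

```text
time_s: 22.75
tcp_pos: [0.5909, -0.2489, 0.1244]
ee_rot: [[0.969, -0.246, 0.001], [-0.246, -0.969, -0.001], [0.002, 0.0, -1.0]]
wrist_force: [-2.0, 1.2, 8.0]
gripper_width: 0.551
gripper_force: 4.0
```

Request:
play_rows(
  commands="0 0 0.3 0 0 0;0 0 0.7 0 0 0;0 0 1 0 0 0;0 0 1 0 0 0;0 0 0.7 0 0 0;0 0 0 0 0 0;0 0 0 0 0 0",
)

```text
time_s: 23.45
tcp_pos: [0.5899, -0.2486, 0.2332]
ee_rot: [[0.969, -0.247, -0.001], [-0.247, -0.969, 0.001], [-0.001, -0.001, -1.0]]
wrist_force: [-0.3, -0.2, -0.9]
gripper_width: 0.551
gripper_force: 0.0
```

Run:
```python
from h import *
s=r.sense();print(s['time_s'],s['tcp_pos'].round(4))
p,d,i=cap('wrist','w6.png')
P=pts(d,i);a=np.radians(-14.2);Rr=np.array([[np.cos(a),np.sin(a),0],[-np.sin(a),np.cos(a),0],[0,0,1]])
Q=(P-np.array([.5921,-.2483,0]))@Rr.T
q=Q[(d>0)&(Q[...,2]>.112)&(Q[...,2]<.135)&(abs(Q[...,1])<.05)&(abs(Q[...,0])<.03)]
for sg in(1,-1):
    t=q[q[:,1]*sg>0]; print('tab',sg,len(t),'y',np.percentile(t[:,1],[1,99]).round(4),'x',np.percentile(t[:,0],[1,99]).round(4),'z',np.percentile(t[:,2],[95,99]).round(4))
q=Q[(d>0)&(Q[...,2]>.077)&(Q[...,2]<.092)&(abs(Q[...,1])<.064)&(abs(Q[...,0])<.03)]
for sg in(1,-1):
    t=q[q[:,1]*sg>0.04]; print('bar',sg,len(t),'y',np.percentile(t[:,1],[1,99]).round(4),'z',np.percentile(t[:,2],[50,95]).round(4))
```

```text
23.45 [ 0.5899 -0.2486  0.2332]
tab 1 265 y [0.0248 0.0307] x [-0.0134  0.0106] z [0.1246 0.1253]
tab -1 260 y [-0.031  -0.0251] x [-0.0123  0.0107] z [0.1247 0.1252]
bar 1 834 y [0.0403 0.0637] z [0.0861 0.0874]
bar -1 606 y [-0.0638 -0.0406] z [0.0811 0.0829]
```

Seated now: underside 48.0 mm, tabs 62 mm apart. On to the knob.

Request:
play_rows(
  commands="-0.555 0.14 0 0 0 -0.388;-0.555 0.14 0 0 0 -0.388;-0.555 0.14 0 0 0 -0.388;-0.555 0.14 0 0 0 -0.388;-0.555 0.14 0 0 0 -0.388;-0.555 0.14 0 0 0 -0.388;0 0 -0.6 0 0 0;0 0 -0.9 0 0 0;0 0 -0.9 0 0 0;0 0 -0.9 0 0 0;0 0 -0.6 0 0 0;0 0 -0.3 0 0 0;0 0 0 0 0 0;0 0 0 0 0 0;0 0 0 0 0 0",
  grip=30,
)

```text
time_s: 25.0
tcp_pos: [0.4913, -0.2238, 0.1089]
ee_rot: [[0.827, -0.563, 0.002], [-0.563, -0.827, -0.0], [0.002, -0.001, -1.0]]
wrist_force: [-0.1, 0.4, -0.2]
gripper_width: 0.346
gripper_force: 0.0
```

Run:
```python
from h import *
s=r.sense();R=s['ee_rot'];print(s['time_s'],s['tcp_pos'].round(4),np.degrees(np.arctan2(R[1,0],R[0,0])))
a=np.radians(-14.2);Rr=np.array([[np.cos(a),np.sin(a),0],[-np.sin(a),np.cos(a),0],[0,0,1]])
p,d,i=cap('wrist','w7.png');Q=(pts(d,i)-np.array([.5921,-.2483,0]))@Rr.T
print('tcp',(Rr@(s['tcp_pos']-[.5921,-.2483,0])).round(4))
m=(d>0)&(abs(Q[...,0]+.105)<.03)&(abs(Q[...,1])<.028)&(Q[...,2]>.074)&(Q[...,2]<.083)
q=Q[m];print(len(q))
if len(q)>20:
    rr=cv2.minAreaRect(q[:,:2].astype(np.float32));print(np.array(rr[0]).round(4),np.array(rr[1]).round(4),round(rr[2],1))
```

```text
25.0 [ 0.4913 -0.2238  0.1089] -34.24865439583674
tcp [-0.1038 -0.001   0.1089]
965
[-0.1049 -0.0004] [0.0096 0.0373] 70.3
```

View pics/w7.png

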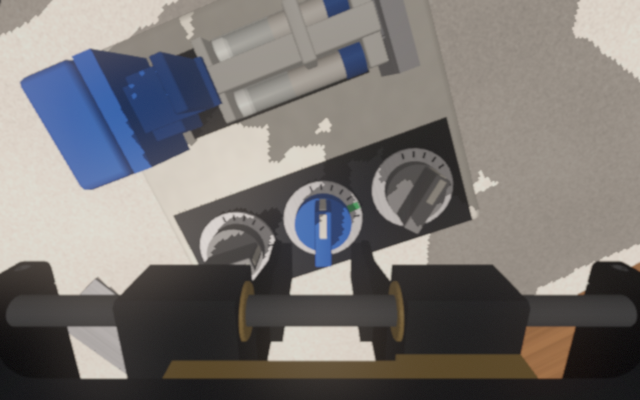

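The bar is aligned with the tool (bar at (323,235), green mark at (353,208)), with the fingers clear of the grey knobs. Descending, gripping.

Request:
play_rows(
  commands="-0.04 0.01 -0.3 0 0 0;0 0 -0.5 0 0 0;0 0 -0.4 0 0 0;0 0 -0.23 0 0 0;0 0 0 0 0 0;0 0 0 0 0 0;0 0 0 0 0 0",
)

```text
time_s: 25.75
tcp_pos: [0.4899, -0.2234, 0.0656]
ee_rot: [[0.827, -0.563, 0.001], [-0.563, -0.827, -0.0], [0.001, -0.0, -1.0]]
wrist_force: [0.2, -0.0, 0.3]
gripper_width: 0.345
gripper_force: 0.0
```

Request:
play_rows(
  commands="0 0 0 0 0 0;0 0 0 0 0 0;0 0 0 0 0 0;0 0 0 0 0 0;0 0 0 0 0 0",
  grip=4,
)

```text
time_s: 26.25
tcp_pos: [0.4892, -0.2236, 0.0653]
ee_rot: [[0.827, -0.563, -0.0], [-0.563, -0.827, -0.0], [0.0, 0.0, -1.0]]
wrist_force: [-1.1, -2.6, 1.9]
gripper_width: 0.112
gripper_force: 30.0
```

Request:
play_rows(
  commands="0 0 0 0 0 -0.48;0 0 0 0 0 -0.48;0 0 0 0 0 -0.48;0 0 0 0 0 -0.48;0 0 0 0 0 -0.48;0 0 0 0 0 -0.48;0 0 0 0 0 -0.48;0 0 0 0 0 -0.48;0 0 0 0 0 0;0 0 0 0 0 0",
)

```text
time_s: 27.25
tcp_pos: [0.4891, -0.2236, 0.0653]
ee_rot: [[0.388, -0.922, -0.0], [-0.922, -0.388, -0.0], [0.0, 0.001, -1.0]]
wrist_force: [-2.0, -3.7, 2.3]
gripper_width: 0.11
gripper_force: 30.0
```

Request:
play_rows(
  commands="0 0 0 0 0 -0.48;0 0 0 0 0 -0.48;0 0 0 0 0 -0.48;0 0 0 0 0 -0.48;0 0 0 0 0 -0.48;0 0 0 0 0 -0.48;0 0 0 0 0 -0.48;0 0 0 0 0 -0.48;0 0 0 0 0 0;0 0 0 0 0 0",
)

```text
time_s: 28.25
tcp_pos: [0.489, -0.2236, 0.0652]
ee_rot: [[-0.176, -0.984, -0.001], [-0.984, 0.176, -0.0], [0.0, 0.001, -1.0]]
wrist_force: [-2.1, -3.8, 3.8]
gripper_width: 0.115
gripper_force: 30.0
```

Request:
play_rows(
  commands="0 0 0 0 0 0;0 0 0 0 0 0;0 0 0 0 0 0;0 0 0.2 0 0 0;0 0 0.5 0 0 0;0 0 0.9 0 0 0;0 0 1 0 0 0;0 0 1 0 0 0;0 0 0.8 0 0 0;0 0 0 0 0 0;0 0 0 0 0 0",
  grip=30,
)

```text
time_s: 29.35
tcp_pos: [0.4894, -0.223, 0.1975]
ee_rot: [[-0.178, -0.984, 0.001], [-0.984, 0.178, 0.0], [-0.001, -0.001, -1.0]]
wrist_force: [-1.4, -0.4, 0.6]
gripper_width: 0.344
gripper_force: 0.0
```

Run:
```python
from h import *
s=r.sense();R=s['ee_rot'];print(s['time_s'],s['tcp_pos'].round(4),np.degrees(np.arctan2(R[1,0],R[0,0])))
a=np.radians(-14.2);Rr=np.array([[np.cos(a),np.sin(a),0],[-np.sin(a),np.cos(a),0],[0,0,1]])
p,d,i=cap('wrist','w8.png');Q=(pts(d,i)-np.array([.5921,-.2483,0]))@Rr.T
m=(d>0)&(abs(Q[...,0]+.105)<.03)&(abs(Q[...,1])<.028)&(Q[...,2]>.074)&(Q[...,2]<.083)
q=Q[m];rr=cv2.minAreaRect(q[:,:2].astype(np.float32));u,sv,vt=np.linalg.svd(q[:,:2]-q[:,:2].mean(0))
print(len(q),np.array(rr[0]).round(4),np.array(rr[1]).round(4),round(rr[2],1),'pca',np.degrees(np.arctan2(vt[0,1],vt[0,0])).round(1))
hsv=cv2.cvtColor(p,cv2.COLOR_BGR2HSV);g=(hsv[...,0]>50)&(hsv[...,0]<85)&(hsv[...,1]>100)&(abs(Q[...,0]+.105)<.03)&(abs(Q[...,1])<.03)
c=np.median(Q[g],0)-np.r_[rr[0],0];print('green ang',g.sum(),np.degrees(np.arctan2(-c[1],c[0])))
q=Q[(d>0)&(Q[...,2]>.112)&(Q[...,2]<.135)&(abs(Q[...,1])<.05)&(abs(Q[...,0])<.03)]
print('tabs',len(q),np.percentile(q[:,1],[1,99]).round(4) if len(q) else '')
t,dt,it=cap('top')
im=cv2.resize(t[100:300,150:510],(720,400));cv2.imwrite('pics/c8.png',cv2.convertScaleAbs(im,alpha=1.4))
```

```text
29.35 [ 0.4894 -0.223   0.1975] -100.2622524442388
504 [-0.1055 -0.0015] [0.0094 0.0363] 4.2 pca 94.1
green ang 1 87.38862546476842
tabs 916 [-0.0319  0.0297]
```

View pics/w8.png

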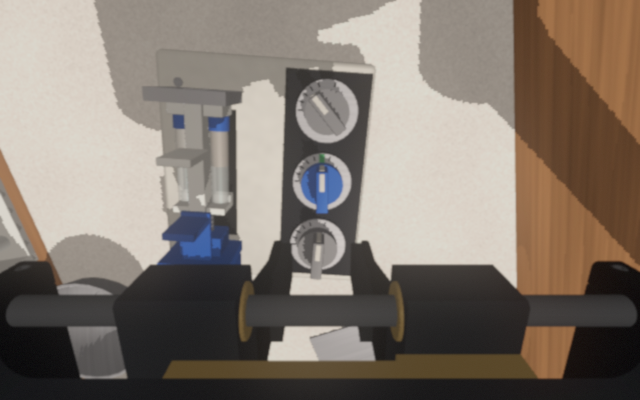

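The pointer sits on the green mark at (322,160): the measured bar angle is 85.9° = 1.50 rad. The carrier is still seated with its tabs 62 mm apart, and the robot is touching nothing.

```bash
python3 -c "
from station import r
print(r.finish_job())"
```

```text
the job is handed in; nothing more can be done
None
```

The job is handed in at about 29 s of the 72 s limit: the pot stands upright on the bench, the carrier is seated with both tongues home in their slots, and the speed knob is at 1.50 rad on the green mark; I saw no contact with the grey knobs or the other objects, and no verdict came back.

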